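# Release the sample chamber cover of a bench photometer

### The job

Open the sample chamber of the photometer, the instrument with the large square cover that bears a round raised cap: slide the thumb latch in front of that cover sideways, to the robot's left, so that the cover springs fully open, then let go of the latch and leave the cover standing open. Keep the battery cover of the other instrument, the pH meter with the short ribbed cover, shut.

Things in the scene. Friction and masses are not known exactly. Their poses are not given: they have to be found in the camera images.
- photometer_latch_top (a point): Centre of the top of the photometer's thumb latch: black ridged tab, 26 long (x), 14 wide (y), 22 mm tall on the flat top of the instrument, so this point is 82 mm above the table. Moves with the latch. Axes are the photometer's: x front (robot side) to back, y left, z up; yaw within 20 degrees of square to the robot. The top is clear for 45 mm each side of the tab.
- photometer_latch (a joint): Slide of that latch, m: 0 latched, held by a light spring; grows to the left (+y of the photometer) to a stop at 0.018. A tongue behind the tab holds down an ear of the cover and lets it go at about 0.010. Sliding takes 1.5 to 3 N; let go, the latch springs back to 0 and the cover stays open.
- photometer_cover (a joint): Angle of the photometer's cover, rad: 0 shut, 1.75 open at its stop. White fixed box 170 (x) by 130 by 60 mm, left or right of the pH meter. Grey cover 82 (x) by 104 by 7 mm with a round cap 52 mm wide, 14 tall; front edge 38 mm, hinge 120 mm behind the latch's centre. Freed, its spring swings it up, away from the latch, in about 2 s and keeps it open.
- meter_cover (a joint): Angle of the battery cover of the other instrument, the pH meter, rad: 0 shut, 1.75 open; starts shut. White fixed box 170 by 110 by 60 mm, a dark display at its back, a flat ribbed grey cover 42 by 86 mm, and in front of it a latch of the same kind.

How it is judged:
By the outcome, as a careful person would: the job done as asked, in the order asked, and still so for the second after the job is handed in, with the robot touching nothing.
It also fails if it takes over 32 s, if anything falls off the work surface, if the arm or the gripper's body presses on something with over 40 N, if the wrist force passes 120 N, or if a joint passes its speed limit or range.

### The arm

A 6-joint arm with a two-finger parallel gripper is mounted at the origin on the work surface. World frame = base frame: x ahead of the robot, y to its left, z up, the work surface at z = 0. Lengths are in m, angles in rad, forces in N, time in s.
With the tool pointing down it reaches from about 0.35 to 0.875 m from the base axis. Payload 15.5 kg.
Tool frame: the origin (TCP) lies midway between the tips of the shut fingers; the grasp point (between the pads) lies env.tcp_to_grasp behind it (env.tcp_to_grasp is the distance from the TCP to the grasp point, in m); z points along the fingers, y is the line along which they close (so a half turn about z gives the same grasp; the last joint's range is limited). The gripper opens to 85 mm and grips with 20 to 120 N. Pads are 22 mm wide; open, the fingers measure 114 mm over their backs; the gripper's body (76 mm by 85 mm) begins 54 mm behind the grasp point. The pads swing forward as they close: fully open they stand 13 mm farther back than shut.
Start: joints at [1.228, 0.494, 1.345, -0, 1.302, -0.096], TCP at [0.153, 0.606, 0.231] pointing down, gripper open.
Joint ranges: [-2.91, 2.91], [-0.82, 2.16], [0.22, 2.67], [-1.22, 4.37], [0.12, 2.79], [-3.08, 3.08]. Speed limits (rad/s): [1.89, 1.89, 2.57, 3.01, 3.01, 3.01].

### API

Orientations are given as [roll, pitch, yaw] about the fixed x, y, z axes, in that order (R = Rz(yaw) Ry(pitch) Rx(roll)).
In Python, from station import telemetry, capture, get_calibration, env, models gives the robot as it stands.
- The arm moves only by the shell command python3 -m pendant 'ROWS' [OPENING]. ROWS is text: rows parted by semicolons, each of 6 numbers parted by spaces: the shift along the tool's x, y, z as a fraction of full scale, then the turn, a rotation vector about the tool's x, y, z as a fraction of full scale. In form: tx ty tz wx wy wz; .... A call has 1 to 12 rows; each row is the pose to reach, as a shift and turn from the pose commanded when the call began, along the tool's axes at that moment; what a row does not reach only later rows make up. Full scale, the value 1, is 0.2 m for a shift and 30 degrees for a turn. A row lasts 1/8 s, in which the tool goes at most 62.5 mm and 10.7 degrees, less where a joint would pass 70% of its speed; a pose out of reach is approached as far as the arm can. A call with a number of a shift or a turn outside -1 to 1 is refused whole. A call with a gripper value outside its range is refused whole. OPENING is the finger opening in mm, from 0 to 85.4, set as the call begins (- or left out, the last holds). The fingers move at their own pace and stop on an object; the grip force is fixed at half the most. Time passes only in rows, so rows that repeat a pose let the fingers close. It gives the time, the measured TCP pose, the force, the opening and the grip force at its end, in the units of the state.
- telemetry.get_obs(): the state, without advancing time (a new reading comes with each control period).
- capture(name): name is "side" or "top"; returns the picture (384x512x3 uint8, blue, green, red); there is no depth.
- get_calibration(name): a dict with "intrinsics" (3x3 intrinsics, pixels), "distortion" ([k1, k2, p1, p2, k3] as OpenCV has them; the pictures are not rectified), "pose" (4x4, takes a point from camera to world coordinates). Camera axes: x right, y down, z forward; pixel columns grow to the right and rows downward; lengths in m; the calibration is good to about 2 mm. A picture is of the moment at which its call begins. get_calibration takes no time and is no camera call.
- env.finish_job(): hands the job in; it is judged then, once.
Trained networks look in the newest picture that a camera, given by its name, has taken for a name from the list of things; names that differ only in an ending like _2 or _b are one class to them, and where a whole thing is asked for, a point or a joint stands for the part that bears it (a point fixed in the world has none). Each returns a list of dicts, best first, with "p" (0 to 1); they miss things now and then, are a little off and sometimes report something else, mostly with a low value. They report only what shows in the picture. A call takes as long as a camera call.
- models.search_frame(target, camera): "rect" ([centre column, centre row, width, height] in pixels, round what is visible of it).
- models.outline_of(target, camera): "pixels" (384x512 bool, what is visible of it) and "rect" ([centre column, centre row, width, height] in pixels, round what is visible of it).
- models.spot_point(target, camera): "centre" ([column, row] in pixels: a listed point, or the origin of a listed thing).
The state is a dict: "time": time; "q": joint angles; "joint_velocities": joint speeds; "effort": joint torques, N m; "ee_pos": TCP position; "eef_rot": TCP orientation; "force": force on the tool from outside, world axes, zero at the start; "wrist_torque": the same for the moment, N m; "gripper_width": opening from 0.0 (shut) to 1.0 (fully open); "grip_force": force on a finger pad.
Only numpy, scipy, OpenCV 4.12 (cv2) and the standard library are available. Lean on these libraries where they do the work, as an engineer would, in place of code of your own. Each camera call takes 0.05 s, during which the arm holds its last target. There are 200 camera calls.

## Working session

There is one attempt and no reset: what is moved stays moved. The work goes in short steps, Python scripts to look and compute and a shell command to move; the robot and the scene stay as the last step left them, time stands still between calls to the robot, and variables do not carry over. Pictures are saved under pics/ and viewed, at most 10 in all, crops included, and the job is handed in when it is done.

```bash
mkdir -p pics; cat > h.py <<'E'
import numpy as np,cv2
from station import telemetry,capture,get_calibration,env,models
from scipy.spatial.transform import Rotation as R
def ray(cam,px):
    c=get_calibration(cam);K=np.array(c["intrinsics"]);T=np.array(c["pose"])
    p=cv2.undistortPoints(np.array([[px]],float),K,np.array(c["distortion"]))[0,0]
    return T[:3,3],T[:3,:3]@np.r_[p,1]
def at(cam,px,z):
    o,d=ray(cam,px);return o+d*(z-o[2])/d[2]
E
python3 - <<'E'
from h import *
for c in("top","side"):
    cv2.imwrite(f"pics/{c}0.png",capture(c))
    for n in("photometer_latch_top",):
        for r in models.spot_point(n,c)[:3]: print(c,n,r["p"],r["centre"],at(c,r["centre"],.082))
    for n in("photometer_cover","meter_cover"):
        for r in models.search_frame(n,c)[:2]: print(c,n,r)
o=telemetry.get_obs();print(o["ee_pos"],o["eef_rot"],o["time"],env.tcp_to_grasp)
E
```

```text
top photometer_latch_top 0.45 [325.2, 200.4] [ 0.60197844 -0.17587461  0.082     ]
top photometer_cover {'rect': [326.3, 172.5, 43.8, 43.4], 'p': 0.89}
top meter_cover {'rect': [190.8, 180.6, 33.7, 26.2], 'p': 0.8}
side photometer_latch_top 0.62 [287.6, 268.2] [ 0.60095045 -0.1756615   0.082     ]
side photometer_cover {'rect': [326.8, 265.4, 60.5, 56.5], 'p': 0.55}
side meter_cover {'rect': [245.0, 160.1, 27.0, 26.6], 'p': 0.98}
[0.15326938 0.6058677  0.23119487] [-3.14140930e+00 -1.57203264e-05  2.89380429e+00] 0.4 0.0187
```

View pics/top0.png

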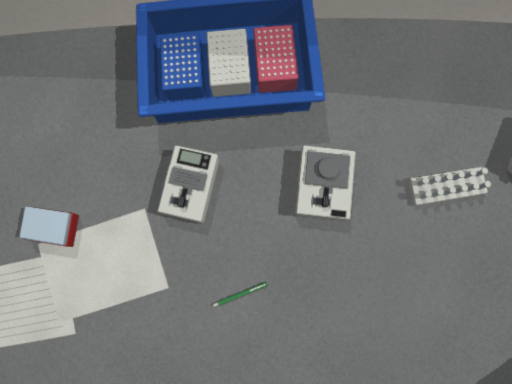

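View pics/side0.png

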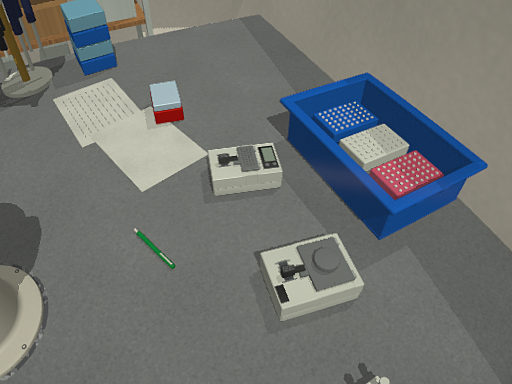

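The top view shows the photometer on the robot's right, with its latch near (325,198), and the pH meter on the left at (188,185). The side view agrees. Next I'll get the yaw from the box outline.

```bash
python3 - <<'E'
from h import *
im=cv2.imread("pics/top0.png")
cv2.imwrite("pics/crop.png",cv2.resize(im[135:230,280:375],None,fx=6,fy=6,interpolation=cv2.INTER_CUBIC))
for n in("photometer_cover","photometer_latch"):
  for r in models.outline_of(n,"top")[:1]:
    m=r["pixels"].astype(np.uint8);print(n,r["p"],m.sum())
    c=max(cv2.findContours(m,0,1)[0],key=cv2.contourArea)[:,0]
    w=np.array([at("top",p,.067)[:2] for p in c.astype(float)],np.float32);print(cv2.minAreaRect(w*1000))
m=((im.min(2)>130)*255).astype(np.uint8);m[:, :285]=0;m[:,370:]=0;m[:135]=0;m[230:]=0
c=max(cv2.findContours(m,0,1)[0],key=cv2.contourArea)[:,0]
w=np.array([at("top",p,.06)[:2] for p in c.astype(float)],np.float32);print(cv2.minAreaRect(w*1000))
E
```

```text
photometer_cover 0.92 1408
((674.4309692382812, -185.87319946289062), (105.49390411376953, 93.66604614257812), 82.23873901367188)
photometer_latch 0.56 142
((611.1538696289062, -177.97488403320312), (19.22806739807129, 46.153011322021484), 87.1670150756836)
((651.767333984375, -183.96734619140625), (130.97743225097656, 170.76248168945312), 82.01721954345703)
```

View pics/crop.png

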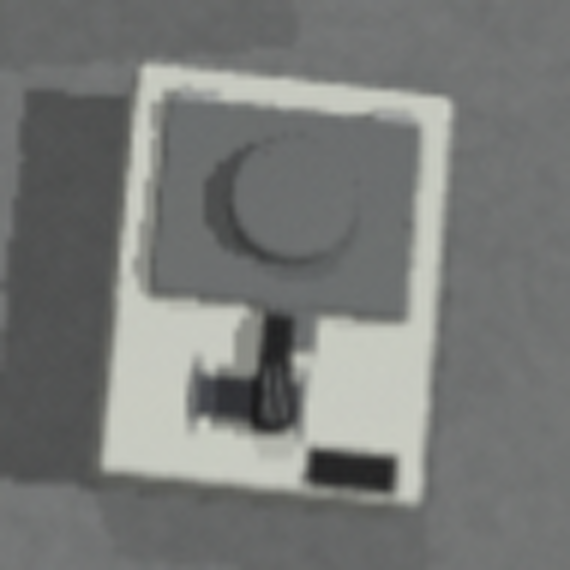

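The yaw is about -8°, with the latch at about (0.600, -0.1755). I'm moving over with the fingers shut.

```bash
python3 -m pendant '-0.2 -0.21 0 0 0 0; -0.4 -0.42 0 0 0 0; -0.6 -0.64 0 0 0 0; -0.78 -0.85 0 0 0 0; -0.78 -0.85 0 0 0 0; -0.78 -0.85 0 0 0 0' 0
python3 -m pendant '-0.2 -0.21 0 0 0 0; -0.4 -0.42 0 0 0 0; -0.6 -0.64 0 0 0 0; -0.78 -0.85 0 0 0 0; -0.78 -0.85 0 0 0 0; -0.78 -0.85 0 0 0 0'
python3 -m pendant '-0.2 -0.21 0 0 0 0; -0.4 -0.42 0 0 0 0; -0.6 -0.64 0 0 0 0; -0.78 -0.85 0 0 0 0; -0.78 -0.85 0 0 0 0; -0.78 -0.85 0 0 0 0'
python3 -m pendant '-0.2 -0.21 0 0 0 -0.05; -0.4 -0.42 0.1 0 0 -0.1; -0.6 -0.64 0.2 0 0 -0.15; -0.78 -0.86 0.3 0 0 -0.2; -0.78 -0.86 0.4 0 0 -0.206; -0.78 -0.86 0.4 0 0 -0.206; -0.78 -0.86 0.4 0 0 -0.206'
cat > s.py <<'E'
from h import *
o=telemetry.get_obs();p=o["ee_pos"];L=np.array([.600,-.1755]);a=np.deg2rad(-8)
d=p[:2]-L;print(o["time"],p,o["eef_rot"],"photometer frame mm",1e3*np.array([d@[np.cos(a),np.sin(a)],d@[-np.sin(a),np.cos(a)]]),o["force"],o["gripper_width"])
E
python3 s.py
```

```text
time: 1.25
ee_pos: [0.263, 0.4032, 0.2315]
eef_rot: [3.141, 0.0, 2.893]
force: [0.2, -0.0, 0.1]
gripper_width: 0.003
grip_force: 0.0
time: 2.0
ee_pos: [0.3724, 0.2006, 0.2313]
eef_rot: [3.141, -0.0, 2.894]
force: [0.2, 0.4, -0.5]
gripper_width: -0.002
grip_force: 0.0
time: 2.75
ee_pos: [0.4817, -0.0017, 0.231]
eef_rot: [3.141, -0.001, 2.895]
force: [-0.9, -0.4, -0.1]
gripper_width: -0.0
grip_force: 0.0
time: 3.62
ee_pos: [0.5913, -0.2065, 0.1521]
eef_rot: [3.142, 0.0, 3.004]
force: [-0.1, 0.4, 0.5]
gripper_width: 0.003
grip_force: 0.0
3.625 [ 0.59129952 -0.20651265  0.15213088] [3.14154012e+00 3.58814761e-04 3.00368370e+00] photometer frame mm [ -4.29967603 -31.9217092 ] [-0.11633977  0.3537867   0.46341717] 0.0030804274056778773
```

```bash
python3 -m pendant '0.01 -0.02 0.15 0 0 0; 0.01 -0.02 0.25 0 0 0; 0.01 -0.02 0.3 0 0 0; 0.01 -0.02 0.35 0 0 0; 0.01 -0.02 0.41 0 0 0; 0.01 -0.02 0.41 0 0 0; 0.01 -0.02 0.41 0 0 0'
python3 s.py; python3 - <<'E'
from h import *
a=capture("side")[220:330,240:370];b=capture("top")[135:230,280:375]
cv2.imwrite("pics/near.png",np.hstack([cv2.resize(a,(470,400),interpolation=2),cv2.resize(b,(330,400),interpolation=2)]))
E
```

```text
time: 4.5
ee_pos: [0.5886, -0.2121, 0.0696]
eef_rot: [-3.141, 0.0, 3.002]
force: [-0.0, -1.0, -0.4]
gripper_width: -0.003
grip_force: 0.0
4.5 [ 0.5886017  -0.21209988  0.06958091] [-3.14148667e+00  3.54336888e-04  3.00158615e+00] photometer frame mm [ -6.19365116 -37.83003035] [-0.00163525 -1.02519239 -0.4437115 ] -0.0034695011358139086
```

View pics/near.png

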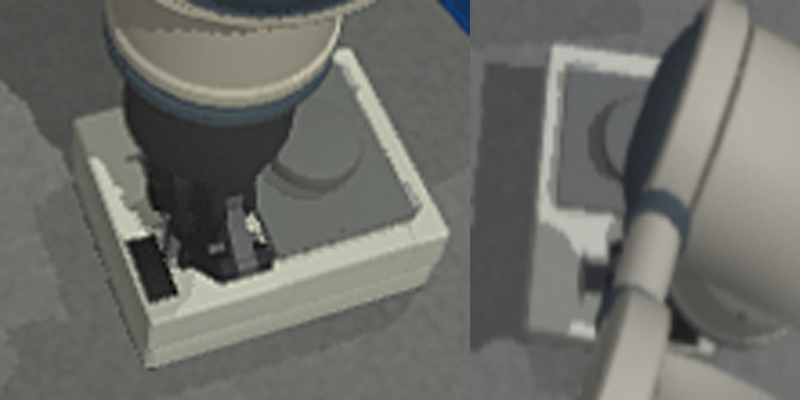

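The fingers stand on the box top, to the right of the tab. I'll push left slowly.

```bash
python3 -m pendant '0 0.03 0 0 0 0; 0 0.05 0 0 0 0; 0 0.065 0 0 0 0; 0 0.08 0 0 0 0; 0 0.08 0 0 0 0' | grep -E "pos|force"
python3 -m pendant '0 0.01 0 0 0 0; 0 0.02 0 0 0 0; 0 0.03 0 0 0 0; 0 0.03 0 0 0 0; 0 0.03 0 0 0 0' | grep -E "pos|force"
python3 s.py
```

```text
ee_pos: [0.5907, -0.1959, 0.0693]
force: [-0.1, 0.0, 0.4]
grip_force: 0.0
ee_pos: [0.5915, -0.1902, 0.0693]
force: [-0.8, 0.1, -0.6]
grip_force: 0.4
5.85 [ 0.59150154 -0.19015628  0.06928692] [3.14149244e+00 2.88396222e-05 3.00161586e+00] photometer frame mm [ -6.37599041 -15.69640054] [-0.82520492  0.1046939  -0.55890309] -0.0014871129041878033
```

```bash
python3 -m pendant '0 0.01 0 0 0 0; 0 0.02 0 0 0 0; 0 0.02 0 0 0 0' | grep -E "pos|force"
python3 -m pendant '0 0.01 0 0 0 0; 0 0.02 0 0 0 0; 0 0.02 0 0 0 0' | grep -E "pos|force"
python3 s.py; python3 - <<'E'
from h import *
a=capture("side")[220:330,240:370];b=capture("top")[135:230,280:375]
cv2.imwrite("pics/near2.png",np.hstack([cv2.resize(a,(470,400),interpolation=2),cv2.resize(b,(330,400),interpolation=2)]))
E
```

```text
ee_pos: [0.5921, -0.1861, 0.0693]
force: [-1.0, -1.9, 0.0]
grip_force: 0.8
ee_pos: [0.5926, -0.1821, 0.0693]
force: [-0.7, -1.0, -0.4]
grip_force: 0.9
6.6 [ 0.59261956 -0.18207423  0.06928272] [ 3.14154377e+00 -4.68412176e-05  3.00184331e+00] photometer frame mm [-6.39365493 -7.53741099] [-0.67057859 -1.02390373 -0.35581032] 0.003213526418221952
```

View pics/near2.png

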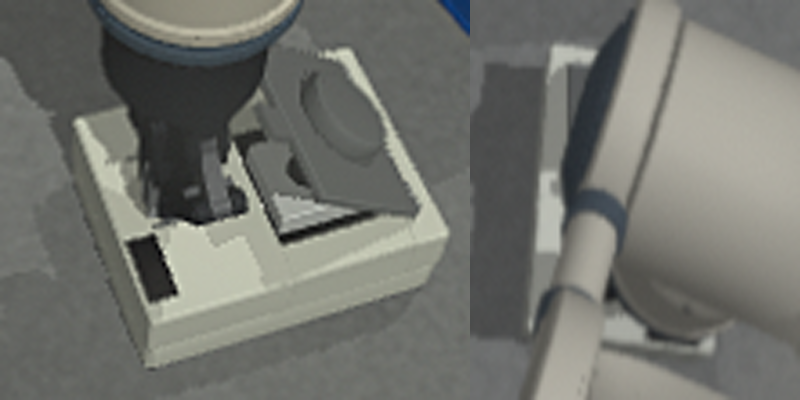

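The side view shows the cover released and swinging up. I'll hold for it, then let go to the right and retreat toward the front and up.

```bash
python3 -m pendant '0 0 0 0 0 0; 0 0 0 0 0 0; 0 0 0 0 0 0; 0 0 0 0 0 0; 0 0 0 0 0 0; 0 0 0 0 0 0; 0 0 0 0 0 0; 0 0 0 0 0 0; 0 0 0 0 0 0; 0 0 0 0 0 0; 0 0 0 0 0 0; 0 0 0 0 0 0' | grep -E "pos|force"
python3 -m pendant '0 -0.05 0 0 0 0; 0 -0.1 0 0 0 0; 0 -0.16 0 0 0 0; 0 -0.16 0 0 0 0; 0.1 -0.16 -0.2 0 0 0; 0.3 -0.16 -0.4 0 0 0; 0.5 -0.16 -0.6 0 0 0; 0.7 -0.16 -0.7 0 0 0; 0.9 -0.16 -0.7 0 0 0; 0.9 -0.16 -0.7 0 0 0;0.9 -0.16 -0.7 0 0 0' | grep -E "time|pos|force"
python3 - <<'E'
from h import *
a=capture("side")[190:330,240:390];b=capture("top")[115:230,265:375]
cv2.imwrite("pics/end.png",np.hstack([cv2.resize(a,(410,400),interpolation=2),cv2.resize(b,(385,400),interpolation=2)]))
E
```

```text
ee_pos: [0.5926, -0.1823, 0.0693]
force: [-1.1, -1.6, -0.4]
grip_force: 1.0
time: 9.57
ee_pos: [0.4104, -0.1891, 0.2095]
force: [1.3, 0.4, 0.2]
grip_force: 0.0
```

View pics/end.png

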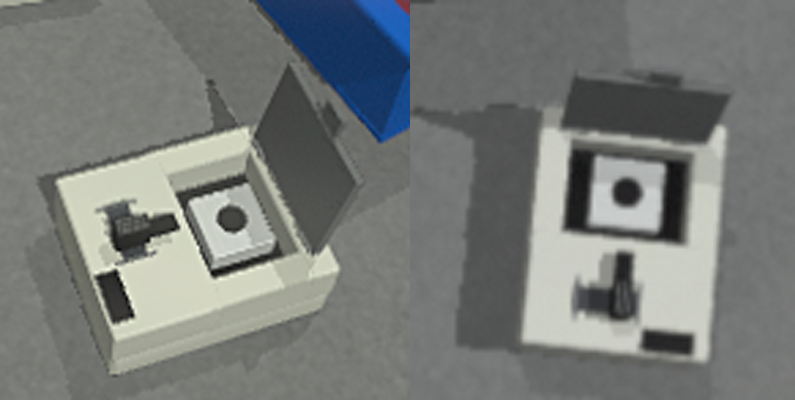

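The cover stands open past vertical, the latch is back at its rest position, and the arm is clear. I'll wait briefly, then hand in.

```bash
python3 -m pendant '0 0 0 0 0 0; 0 0 0 0 0 0; 0 0 0 0 0 0; 0 0 0 0 0 0; 0 0 0 0 0 0; 0 0 0 0 0 0; 0 0 0 0 0 0; 0 0 0 0 0 0' | grep time; python3 -c "
from h import *
print(env.finish_job())"
```

```text
time: 10.68
the job is handed in; nothing more can be done
None
```

The photometer's cover is standing open, its latch has been let go and is back at rest, the pH meter was not touched, and the job was handed in at 10.7 s.

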